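Take the cup off its hook and nest it in its twin

TASK

We are clearing the hook rack on the workbench. Lift the stepped aluminium cup up and off its hook, then lower it gently, upright, into the matching cup standing on the bench, until its shoulder sits fully home on that cup's rim, and let go. Keep the standing cup upright where it is, and leave the two straight-sided tins and the mallet alone.

Things in the scene. Friction and masses are not known exactly. Their poses are not given: they have to be found in the camera images.
- cup: Aluminium cup, 80 mm tall, open top, origin at centre of underside, z up its axis: straight band 64 mm diameter from 48 to 80 mm height (wall 3.5 mm), a shoulder, then a taper from 52 mm at 48 mm height to 34 mm at the underside. Flat eye on its +x side, reaching 52 mm from the axis. 170 g. Hangs upright by the eye on one of two hooks, underside 60 mm above the bench; must rise 24 mm to clear.
- twin: The matching cup, same shape, size and origin as cup, standing on the bench, turned at random. When the other is fully home in it, that one's shoulder rests on this one's rim and the two undersides are 32 mm apart in height; about 2 mm radial play.
- cup_eye (a point): Centre of the eye opening of cup at the eye's underside: 39 mm from the cup's axis on its +x side, 64 mm above its underside. The eye is 8 mm thick and 40 mm wide; its opening is 14 mm radially by 28 mm.
- rack: Fixed plywood rack: board 300 long (y), 18 thick, 170 mm tall on a foot 16 mm high. Origin: bench level, mid-length, on the hook-side face; hooks on its -x side, facing roughly away from the robot. Two upturned flat hooks at y = +80, -80 mm: tongues 20 mm wide, 16 to 21 mm out, 124 to 148 mm high. Cup axis hangs 62 mm out. Bump rail 54 to 74 mm high, 43 mm out.
- narrow_tin: Bystander: narrow straight steel tin, 40 mm diameter, 78 mm tall, hanging by a like eye on the rack's other hook. Origin: centre of underside.
- wide_tin: Bystander: wide straight steel tin without an eye, 84 mm diameter, 70 mm tall, open, standing on the bench. Origin: centre of underside.
- mallet: Bystander: wooden mallet lying on the bench; head 60 x 115 mm, 60 mm high, handle 195 mm long to -x. Origin: under the head's centre.
Mind the look-alikes: they are no part of the job. Leave any orange look-alike of the twin alone. What is shaped like the cup but yellow is not meant.

How it is judged:
By the outcome, as a careful person would: the job done as asked, in the order asked, and still so for the second after the job is handed in, with the robot touching nothing.
It also fails if it takes over 45 s, if anything falls off the work surface, if the arm or the gripper's body presses on something with over 40 N, if the wrist force passes 120 N, or if a joint passes its speed limit or range.

ROBOT

A 6-joint arm with a two-finger parallel gripper is mounted at the origin on the work surface. World frame = base frame: x ahead of the robot, y to its left, z up, the work surface at z = 0. Lengths are in m, angles in rad, forces in N, time in s.
With the tool pointing down it reaches from about 0.325 to 0.775 m from the base axis. Payload 5.5 kg.
Tool frame: the origin (TCP) lies midway between the tips of the shut fingers; the grasp point (between the pads) lies 19 mm behind it (ctrl.grasp_offset is the z of the grasp point in the tool frame, in m); z points along the fingers, y is the line along which they close (so a half turn about z gives the same grasp; the last joint's range is limited). The gripper opens to 85 mm and grips with 20 to 120 N. Pads are 22 mm wide; open, the fingers measure 114 mm over their backs; the gripper's body (76 mm by 85 mm) begins 54 mm behind the grasp point. The pads swing forward as they close: fully open they stand 13 mm farther back than shut.
Start: joints at [-1.23, 0.091, 1.231, -0, 1.82, -0.057], TCP at [0.232, -0.553, 0.231] pointing down, gripper open.
Joint ranges: [-2.87, 2.87], [-0.86, 2.18], [0.17, 2.46], [-1.51, 4.65], [0.06, 2.69], [-2.65, 2.65]. Speed limits (rad/s): [2.57, 2.57, 3.01, 3.14, 3.14, 3.14].

INTERFACE

Orientations are given as a 3x3 rotation matrix whose columns are the frame's x, y, z axes.
In Python, from plant import sensors, eyes, order, ctrl gives the robot as it stands.
- The arm moves only by the tool step_arm, never from a script. Its argument "moves" is a list of rows, each an object with "travel": the shift along the tool's x, y, z in units of 0.025 m (1.0 is 0.025 m), a list of three; "spin": the turn about the tool's z in units of 5 degrees (1.0 is 5 degrees); "jaw": the opening, from 0 (shut) to 1 (fully open). In form: [{"travel": [dx, dy, dz], "spin": spin, "jaw": jaw}, ...]. A call has 1 to 12 rows; each row shifts and turns the commanded pose from where the row before left it, along the tool's axes as they then stand; what a row does not reach is not made up. A row lasts 1/10 s, in which the tool goes at most 50 mm and 8.59 degrees, less where a joint would pass 70% of its speed; a pose out of reach is approached as far as the arm can. A call with a number of a shift or a turn outside -1 to 1 is refused whole. A call with a gripper value outside its range is refused whole. The fingers move at their own pace and stop on an object; "squeeze" is the grip in N (left out, the last holds). Time passes only in rows, so rows that do not move let the fingers close. It gives the time, the measured TCP pose, the force, the opening and the grip force at its end, in the units of the state.
- sensors.read_state(): the state, without advancing time (a new reading comes with each control period).
- eyes.get_image(name): name is "scene" or "top"; returns the picture (400x640x3 uint8, red, green, blue); there is no depth.
- eyes.camera_info(name): a dict with "fx", "fy", "cx", "cy" (pixels), "pose" (4x4, takes a point from camera to world coordinates). Camera axes: x right, y up, looking along -z (the intrinsics and any distortion apply to the point x, -y, -z); pixel columns grow to the right and rows downward; lengths in m; the calibration is good to about 2 mm. A picture is of the moment at which its call begins. camera_info takes no time and is no camera call.
- order.job_done(): hands the job in; it is judged then, once.
The state is a dict: "t": time; "joint_pos": joint angles; "qd": joint speeds; "joint_torque": joint torques, N m; "eef_pos": TCP position; "tool_rot": TCP orientation; "contact_force": force on the tool from outside, world axes, zero at the start; "moment": the same for the moment, N m; "finger_gap": opening from 0.0 (shut) to 1.0 (fully open); "grasp_force": force on a finger pad.
Only numpy, scipy, OpenCV 4.12 (cv2) and the standard library are available. Lean on these libraries where they do the work, as an engineer would, in place of code of your own. Each camera call takes 0.05 s, during which the arm holds its last target. There are 200 camera calls.

## Working session

There is one attempt and no reset: what is moved stays moved. The work goes in short steps, Python scripts to look and compute and a tool call to move; the robot and the scene stay as the last step left them, time stands still between calls to the robot, and variables do not carry over. Pictures are saved under pics/ and viewed, at most 10 in all, crops included, and the job is handed in when it is done.

Besides the shell and the picture viewer there is one more tool, called after "Call:" in YAML: its name, and indented under it one key for each argument. step_arm: Moves the arm, as the interface text tells. Shifts and turns lie within -1 to 1; 1 stands for 0.025 m of shift or 5 degrees of turn. Its arguments: {"type":"object","properties":{"moves":{"type":"array"},"squeeze":{"type":"number"}},"required":["moves"]}

```bash
mkdir -p pics; ls
python3 - <<'E'
from plant import sensors, eyes, order, ctrl
import cv2, numpy as np
np.set_printoptions(precision=4,suppress=True)
for n in("scene","top"):
    im=eyes.get_image(n); cv2.imwrite(f"pics/{n}0.png",im[...,::-1]); i=eyes.camera_info(n); print(n,i)
s=sensors.read_state(); print(s); print(ctrl.grasp_offset)
E
```

```text
pics
scene {'fx': 383.6700737738017, 'fy': 383.6700737738017, 'cx': 321.0177385795653, 'cy': 192.78017759227913, 'pose': array([[ 0.1599, -0.5131,  0.8433,  1.6141],
       [ 0.987 ,  0.0699, -0.1446, -0.0853],
       [ 0.0152,  0.8555,  0.5176,  0.745 ],
       [ 0.    ,  0.    ,  0.    ,  1.    ]])}
top {'fx': 393.2969122486193, 'fy': 393.2969122486193, 'cx': 319.91621826186775, 'cy': 195.06821104812258, 'pose': array([[ 0.0173,  0.9902, -0.1385,  0.4557],
       [-0.9998,  0.0187,  0.0087,  0.0668],
       [ 0.0112,  0.1383,  0.9903,  1.2499],
       [ 0.    ,  0.    ,  0.    ,  1.    ]])}
{'t': 0.1, 'joint_pos': array([-1.2297,  0.0918,  1.2318,  0.    ,  1.8198, -0.0567]), 'qd': array([ 0.0007, -0.0024, -0.0018,  0.0005, -0.0001, -0.0006]), 'joint_torque': array([  0.0028, -46.0216, -41.9219,   0.    ,   0.0106,  -0.    ]), 'eef_pos': array([ 0.2324, -0.5529,  0.2302]), 'tool_rot': array([[ 0.9219,  0.3874, -0.0006],
       [ 0.3874, -0.9219,  0.0016],
       [ 0.0001, -0.0017, -1.    ]]), 'contact_force': array([ 0.0815, -0.747 ,  0.42  ]), 'moment': array([ 0.0615, -0.0032,  0.0088]), 'grasp_force': 0.0, 'finger_gap': 0.9977104697374642}
-0.0187
```

View pics/scene0.png

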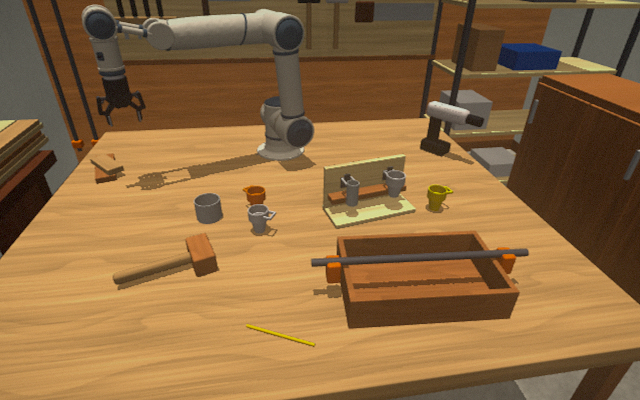

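View pics/top0.png

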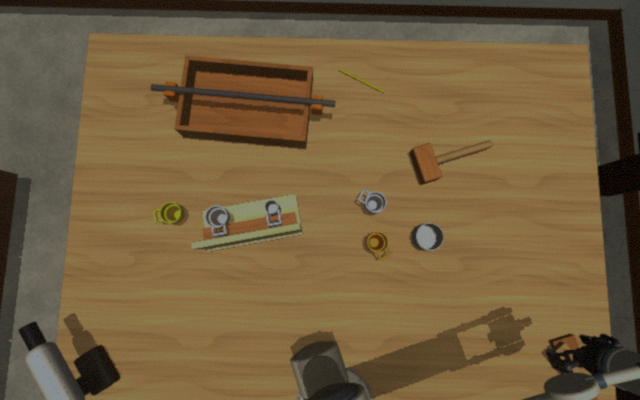

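The cup candidates are: grey on the rack at top (216,216), grey standing at top (374,202), yellow (171,213), orange (377,242), narrow tin (272,209) and wide tin (428,237). By size and colour, the grey wide vessel on the rack is the cup, and the grey one with an eye on the bench is the twin. I'll confirm with an enlarged crop and measure.

```bash
cat > h.py <<'E'
import cv2, numpy as np
from plant import sensors, eyes, order, ctrl
np.set_printoptions(precision=4,suppress=True)
def ray(n,u,v):
    i=eyes.camera_info(n); P=i["pose"]
    d=np.array([(u-i["cx"])/i["fx"],-(v-i["cy"])/i["fy"],-1]); return P[:3,3],P[:3,:3]@d
def onplane(n,u,v,z):
    o,d=ray(n,u,v); return o+d*(z-o[2])/d[2]
def proj(n,p):
    i=eyes.camera_info(n); P=i["pose"]; q=P[:3,:3].T@(np.asarray(p)-P[:3,3])
    return np.array([i["cx"]+i["fx"]*q[0]/-q[2], i["cy"]-i["fy"]*q[1]/-q[2]])
def grey(im,lo=70):
    h=cv2.cvtColor(im,cv2.COLOR_RGB2HSV); return ((h[...,1]<50)&(h[...,2]>lo)).astype(np.uint8)*255
E
python3 - <<'E'
from h import *
T=cv2.imread("pics/top0.png"); S=cv2.imread("pics/scene0.png")
for n,im,R in(("top",T,(190,180,460,260)),("scene",S,(180,150,470,240))):
    m=grey(im[...,::-1]); x0,y0,x1,y1=R
    c,_=cv2.findContours(m[y0:y1,x0:x1],cv2.RETR_EXTERNAL,cv2.CHAIN_APPROX_NONE,offset=(x0,y0))
    for k in c:
        if cv2.contourArea(k)>60: print(n,cv2.boundingRect(k),cv2.contourArea(k),np.array(cv2.minEnclosingCircle(k)[0]))
f=lambda im,x,y,w,h,s:cv2.resize(im[y:y+h,x:x+w],None,fx=s,fy=s,interpolation=cv2.INTER_CUBIC)
a=f(T,185,185,130,75,3); b=f(T,345,180,130,75,3); c=f(S,315,150,130,75,3); d=f(S,190,175,130,75,3)
cv2.imwrite("pics/crop1.png",np.vstack([np.hstack([a,b]),np.hstack([c,d])]))
E
```

```text
top (416, 224, 27, 27) 384.5 [428.8846 236.1154]
top (204, 205, 24, 32) 516.5 [217.  220.5]
top (264, 199, 18, 28) 339.5 [272.  212.5]
top (358, 189, 28, 24) 427.0 [371.9483 200.1552]
```

View pics/crop1.png

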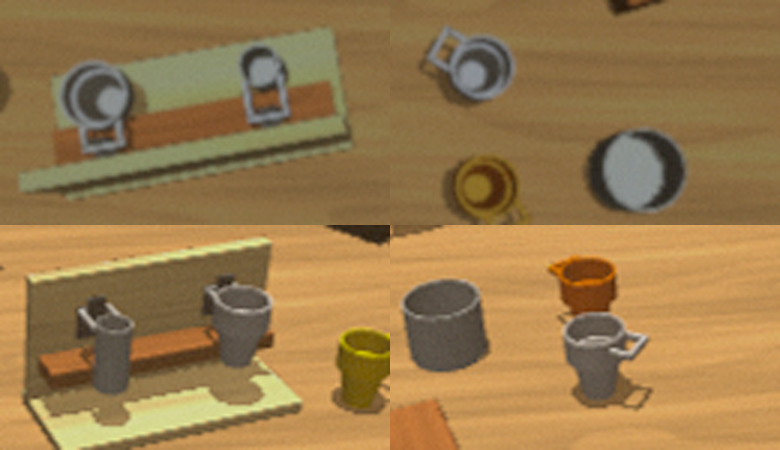

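The crop confirms it: the grey stepped cup hangs at top (217,217) with its eye toward the rack, and the grey twin stands at (375,202). The orange, yellow and tin shapes are separate. Next I'll fit rim circles on the known rim planes.

```bash
cat >> h.py <<'E'
from scipy.optimize import least_squares
def rim(im,R,z,n="top",r=.032,g=None):
    x0,y0,x1,y1=R; m=grey(im)[y0:y1,x0:x1]
    c,_=cv2.findContours(m,cv2.RETR_EXTERNAL,cv2.CHAIN_APPROX_NONE,offset=(x0,y0))
    k=max(c,key=cv2.contourArea)[:,0].astype(float)
    o=eyes.camera_info(n)["pose"][:2,3]
    W=np.array([onplane(n,u,v,z)[:2] for u,v in k]); p=np.array(g)
    for _ in range(8):
        d=W-p; rr=np.hypot(*d.T); a=(p-o)/np.linalg.norm(p-o)
        s=(abs(rr-r)<.008)&(d@a>-.3*r)      # side away from the camera: true rim edge
        f=least_squares(lambda q:np.hypot(*(W[s]-q).T)-(r-.001),p,loss="soft_l1",f_scale=.0015); p=f.x
    return p,s.sum(),np.sqrt(np.mean((np.hypot(*(W[s]-p).T)-r+.001)**2))
E
python3 - <<'E'
from h import *
T=cv2.imread("pics/top0.png")[...,::-1].copy()
for nm,R,z,g in(("cup",(198,198,234,242),.14,(217.3,216.7)),("twin",(352,184,392,218),.08,(375.5,202.4))):
    g0=onplane("top",*g,z)[:2]; p,n,e=rim(T,R,z,g=g0); print(nm,"eyeball",g0,"fit",p,n,e)
    print(" rim/base centre in scene:",proj("scene",[*p,z]),proj("scene",[*p,z-.08]))
a=onplane("top",191.7,245,.186);b=onplane("top",301.7,228.3,.186); d=a-b; print("board",a,b,np.linalg.norm(d),"rack y deg",np.degrees(np.arctan2(d[1],d[0])))
t=onplane("top",272.6,208,.14); print("tin",t); 
for q in((345+(481-390)/3,180+186/3),):print("orange",onplane("top",*q,.08))
print("mouth scene cup",onplane("scene",315+242/3,150+(298-225)/3,.14),"twin",onplane("scene",190+(595-390)/3,175+(328-225)/3,.08))
E
```

```text
cup eyeball [0.5438 0.3453] fit [0.5447 0.351 ] 38 0.0019015476823747133
 rim/base centre in scene: [396.219  174.2768] [393.5049 194.7579]
twin eyeball [ 0.6002 -0.1107] fit [ 0.6023 -0.1093] 34 0.001717002803686253
 rim/base centre in scene: [258.1832 209.2981] [259.9109 229.9987]
board [0.4632 0.3979 0.186 ] [0.513 0.105 0.186] 0.2971386935509998 rack y deg 99.653534949428
tin [0.5714 0.1904 0.14  ]
orange [ 0.4822 -0.1099  0.08  ]
mouth scene cup [0.5448 0.349  0.14  ] twin [ 0.6025 -0.1089  0.08  ]
```

Call:
step_arm:
  moves:
    - {"travel":[0,0,0],"spin":0.88,"jaw":1}
    - {"travel":[0,0,0],"spin":0.88,"jaw":1}
    - {"travel":[0,0,0],"spin":0.88,"jaw":1}
    - {"travel":[0.54,-0.985,0],"spin":0,"jaw":1}
    - {"travel":[0.54,-0.985,0],"spin":0,"jaw":1}
    - {"travel":[0.54,-0.985,0],"spin":0,"jaw":1}
    - {"travel":[0.54,-0.985,0],"spin":0,"jaw":1}
    - {"travel":[0.54,-0.985,0],"spin":0,"jaw":1}
    - {"travel":[0.54,-0.985,0],"spin":0,"jaw":1}
    - {"travel":[0.54,-0.985,0],"spin":0,"jaw":1}
    - {"travel":[0.54,-0.985,0],"spin":0,"jaw":1}
    - {"travel":[0.54,-0.985,0],"spin":0,"jaw":1}

```text
t: 1.3
eef_pos: [0.3154, -0.3132, 0.2308]
tool_rot: [[0.986, 0.166, -0.0], [0.166, -0.986, 0.001], [-0.0, -0.001, -1.0]]
contact_force: [-0.2, 0.1, -0.1]
finger_gap: 1.001
grasp_force: 0.0
```

Call:
step_arm:
  moves:
    - {"travel":[0.54,-0.985,0],"spin":0,"jaw":1}
    - {"travel":[0.54,-0.985,0],"spin":0,"jaw":1}
    - {"travel":[0.54,-0.985,0],"spin":0,"jaw":1}
    - {"travel":[0.54,-0.985,0],"spin":0,"jaw":1}
    - {"travel":[0.54,-0.985,0],"spin":0,"jaw":1}
    - {"travel":[0.54,-0.985,0],"spin":0,"jaw":1}
    - {"travel":[0.54,-0.985,0],"spin":0,"jaw":1}
    - {"travel":[0.54,-0.985,0],"spin":0,"jaw":1}
    - {"travel":[0.54,-0.985,0],"spin":0,"jaw":1}
    - {"travel":[0.54,-0.985,0],"spin":0,"jaw":1}
    - {"travel":[0.54,-0.985,0],"spin":0,"jaw":1}
    - {"travel":[0.54,-0.985,0],"spin":0,"jaw":1}

```text
t: 2.5
eef_pos: [0.4258, 0.0052, 0.2309]
tool_rot: [[0.986, 0.167, -0.001], [0.167, -0.986, -0.0], [-0.001, -0.0, -1.0]]
contact_force: [-0.2, -0.1, -0.1]
finger_gap: 0.999
grasp_force: 0.0
```

Call:
step_arm:
  moves:
    - {"travel":[0.55,-0.98,0],"spin":0,"jaw":1}
    - {"travel":[0.55,-0.98,0],"spin":0,"jaw":1}
    - {"travel":[0.55,-0.98,0],"spin":0,"jaw":1}
    - {"travel":[0.55,-0.98,0],"spin":0,"jaw":1}
    - {"travel":[0.55,-0.98,0],"spin":0,"jaw":1}
    - {"travel":[0.55,-0.98,0],"spin":0,"jaw":1}
    - {"travel":[0.55,-0.98,0],"spin":0,"jaw":1}
    - {"travel":[0.55,-0.98,0],"spin":0,"jaw":1}
    - {"travel":[0.55,-0.98,0],"spin":0,"jaw":1}
    - {"travel":[0.55,-0.98,0],"spin":0,"jaw":1}
    - {"travel":[0.5,-0.5,0],"spin":0,"jaw":1}
    - {"travel":[0,0,0],"spin":0,"jaw":1}

```text
t: 3.7
eef_pos: [0.5309, 0.2844, 0.2296]
tool_rot: [[0.986, 0.169, -0.002], [0.169, -0.986, -0.001], [-0.002, 0.0, -1.0]]
contact_force: [0.1, -0.2, 0.0]
finger_gap: 1.0
grasp_force: 0.0
```

Call:
step_arm:
  moves:
    - {"travel":[0.33,-0.82,0],"spin":0,"jaw":1}
    - {"travel":[0.33,-0.82,0],"spin":0,"jaw":1}
    - {"travel":[0.32,-0.82,0],"spin":0,"jaw":1}
    - {"travel":[0,0,0],"spin":0,"jaw":1}
    - {"travel":[0,0,0],"spin":0,"jaw":1}
    - {"travel":[0,0,0],"spin":0,"jaw":1}

```text
t: 4.3
eef_pos: [0.5447, 0.3464, 0.2315]
tool_rot: [[0.986, 0.166, 0.0], [0.166, -0.986, -0.0], [-0.0, 0.0, -1.0]]
contact_force: [0.5, -0.5, -0.4]
finger_gap: 0.999
grasp_force: 0.0
```

Run:
```python
from h import *
im=eyes.get_image("scene"); cv2.imwrite("pics/s2.png",cv2.resize(im[60:260,280:500],None,fx=3,fy=3)[...,::-1])
s=sensors.read_state();print(s["eef_pos"],s["joint_pos"],s["tool_rot"])
```

```text
[0.5447 0.3464 0.2316] [ 0.514   0.2167  1.0919 -0.0003  1.833   1.9183] [[ 0.9862  0.1656  0.0002]
 [ 0.1656 -0.9862 -0.0003]
 [ 0.0001  0.0003 -1.    ]]
```

View pics/s2.png

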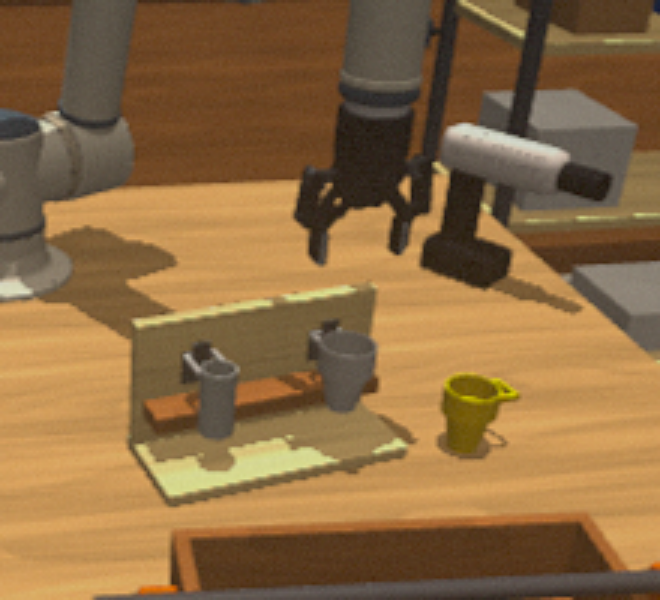

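The gripper is centred over the cup, with the yellow cup and the tin clear of the fingers. Descending.

Call:
step_arm:
  moves:
    - {"travel":[0.02,-0.13,0.6],"spin":0,"jaw":1}
    - {"travel":[0,0,0.8],"spin":0,"jaw":1}
    - {"travel":[0,0,0.8],"spin":0,"jaw":1}
    - {"travel":[0,0,0.8],"spin":0,"jaw":1}
    - {"travel":[0,0,0.7],"spin":0,"jaw":1}
    - {"travel":[0,0,0.6],"spin":0,"jaw":1}
    - {"travel":[0,0,0.4],"spin":0,"jaw":1}
    - {"travel":[0,0,0.2],"spin":0,"jaw":1}
    - {"travel":[0,0,0],"spin":0,"jaw":1}
    - {"travel":[0,0,0],"spin":0,"jaw":1}

```text
t: 5.35
eef_pos: [0.545, 0.3511, 0.1097]
tool_rot: [[0.986, 0.167, 0.001], [0.167, -0.986, 0.001], [0.001, -0.001, -1.0]]
contact_force: [0.1, 0.4, 0.3]
finger_gap: 0.999
grasp_force: 0.0
```

Run:
```python
from h import *
im=eyes.get_image("scene"); cv2.imwrite("pics/s3.png",cv2.resize(im[110:230,310:450],None,fx=4,fy=4,interpolation=cv2.INTER_CUBIC)[...,::-1])
s=sensors.read_state();print(s["eef_pos"],s["contact_force"])
```

```text
[0.5451 0.3512 0.11  ] [-0.695  -0.0487  0.6595]
```

View pics/s3.png

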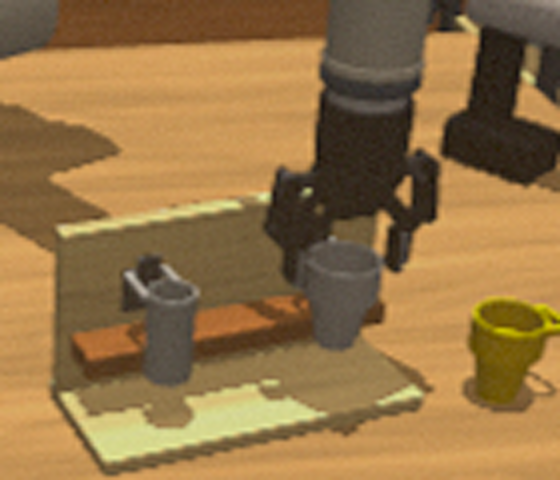

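The fingers straddle the rim: tips at about crop (292,285) and (397,268), which works out to about z=0.122. Closing.

Call:
step_arm:
  moves:
    - {"travel":[0,0,0],"spin":0,"jaw":0.85}
    - {"travel":[0,0,0],"spin":0,"jaw":0.75}
    - {"travel":[0,0,0],"spin":0,"jaw":0.65}
    - {"travel":[0,0,0],"spin":0,"jaw":0.55}
    - {"travel":[0,0,0],"spin":0,"jaw":0.5}
    - {"travel":[0,0,0],"spin":0,"jaw":0.5}
    - {"travel":[0,0,0],"spin":0,"jaw":0.5}
  squeeze: 40

```text
t: 6.1
eef_pos: [0.5451, 0.351, 0.1102]
tool_rot: [[0.986, 0.167, 0.002], [0.167, -0.986, 0.001], [0.002, -0.001, -1.0]]
contact_force: [-2.0, -1.8, 5.7]
finger_gap: 0.746
grasp_force: 43.2
```

Call:
step_arm:
  moves:
    - {"travel":[0,0,-0.2],"spin":0,"jaw":0.5}
    - {"travel":[0,0,-0.3],"spin":0,"jaw":0.5}
    - {"travel":[0,0,-0.3],"spin":0,"jaw":0.5}
    - {"travel":[0,0,-0.3],"spin":0,"jaw":0.5}
    - {"travel":[0,0,-0.3],"spin":0,"jaw":0.5}
    - {"travel":[0,0,-0.3],"spin":0,"jaw":0.5}

```text
t: 6.7
eef_pos: [0.5447, 0.351, 0.152]
tool_rot: [[0.986, 0.167, 0.0], [0.167, -0.986, 0.0], [0.0, -0.0, -1.0]]
contact_force: [0.8, -0.7, -1.8]
finger_gap: 0.742
grasp_force: 44.4
```

Call:
step_arm:
  moves:
    - {"travel":[0,0,-0.5],"spin":0,"jaw":0.5}
    - {"travel":[0,0,-0.6],"spin":0,"jaw":0.5}
    - {"travel":[0,0,-0.7],"spin":0,"jaw":0.5}
    - {"travel":[0,0,-0.7],"spin":0,"jaw":0.5}
    - {"travel":[0,0,-0.7],"spin":0,"jaw":0.5}
    - {"travel":[0,0,-0.7],"spin":0,"jaw":0.5}
    - {"travel":[0,0,-0.5],"spin":0,"jaw":0.5}
    - {"travel":[0,0,-0.3],"spin":0,"jaw":0.5}
    - {"travel":[0,0,0],"spin":0,"jaw":0.5}
    - {"travel":[0,0,0],"spin":0,"jaw":0.5}

```text
t: 7.7
eef_pos: [0.5446, 0.3508, 0.2682]
tool_rot: [[0.986, 0.167, -0.001], [0.167, -0.986, -0.0], [-0.001, 0.0, -1.0]]
contact_force: [-0.6, 0.4, -1.8]
finger_gap: 0.744
grasp_force: 44.4
```

Run:
```python
from h import *
im=eyes.get_image("scene"); cv2.imwrite("pics/s4.png",cv2.resize(im[60:220,310:470],None,fx=3.5,fy=3.5,interpolation=cv2.INTER_CUBIC)[...,::-1])
s=sensors.read_state();p=s["eef_pos"];print(p,s["contact_force"],s["tool_rot"])
for z in(p[2]-.05,p[2]+.03): print((proj("scene",[p[0],p[1],z])-[310,60])*3.5)
```

```text
[0.5445 0.3508 0.2676] [ 0.6094  0.2777 -2.9671] [[ 0.986   0.1666 -0.0015]
 [ 0.1666 -0.986  -0.0009]
 [-0.0016  0.0006 -1.    ]]
[311.2918 325.7704]
[322.096  244.1601]
```

View pics/s4.png

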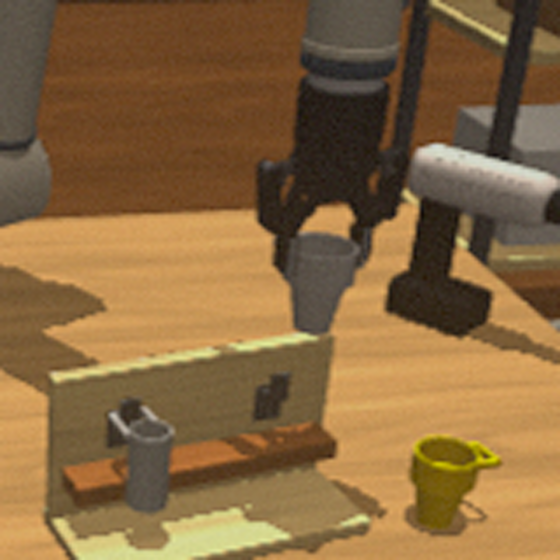

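The cup hangs upright in the gripper, off the hook, with its underside at about crop (315,328). Carrying it over to the twin.

Call:
step_arm:
  moves:
    - {"travel":[-0.04,0.5,0],"spin":0,"jaw":0.5}
    - {"travel":[-0.04,0.8,0],"spin":0,"jaw":0.5}
    - {"travel":[-0.04,0.95,0],"spin":0,"jaw":0.5}
    - {"travel":[-0.04,0.95,0],"spin":0,"jaw":0.5}
    - {"travel":[-0.04,0.95,0],"spin":0,"jaw":0.5}
    - {"travel":[-0.04,0.95,0],"spin":0,"jaw":0.5}
    - {"travel":[-0.04,0.95,0],"spin":0,"jaw":0.5}
    - {"travel":[-0.04,0.95,0],"spin":0,"jaw":0.5}
    - {"travel":[-0.04,0.95,0],"spin":0,"jaw":0.5}
    - {"travel":[-0.04,0.95,0],"spin":0,"jaw":0.5}
    - {"travel":[-0.04,0.95,0],"spin":0,"jaw":0.5}
    - {"travel":[-0.04,0.95,0],"spin":0,"jaw":0.5}

```text
t: 8.95
eef_pos: [0.5773, 0.0799, 0.2687]
tool_rot: [[0.986, 0.165, -0.0], [0.165, -0.986, -0.001], [-0.0, 0.001, -1.0]]
contact_force: [-0.6, 0.0, -2.0]
finger_gap: 0.743
grasp_force: 44.5
```

Call:
step_arm:
  moves:
    - {"travel":[-0.04,0.95,0],"spin":0,"jaw":0.5}
    - {"travel":[-0.04,0.95,0],"spin":0,"jaw":0.5}
    - {"travel":[-0.04,0.95,0],"spin":0,"jaw":0.5}
    - {"travel":[-0.04,0.95,0],"spin":0,"jaw":0.5}
    - {"travel":[-0.04,0.95,0],"spin":0,"jaw":0.5}
    - {"travel":[-0.04,0.95,0],"spin":0,"jaw":0.5}
    - {"travel":[-0.03,0.9,0],"spin":0,"jaw":0.5}
    - {"travel":[-0.03,0.6,0],"spin":0,"jaw":0.5}
    - {"travel":[0,0.3,0],"spin":0,"jaw":0.5}
    - {"travel":[0,0.2,0],"spin":0,"jaw":0.5}
    - {"travel":[0,0,0],"spin":0,"jaw":0.5}
    - {"travel":[0,0,0],"spin":0,"jaw":0.5}

```text
t: 10.15
eef_pos: [0.6025, -0.1078, 0.2689]
tool_rot: [[0.986, 0.167, 0.0], [0.167, -0.986, 0.0], [0.0, -0.0, -1.0]]
contact_force: [-0.0, 0.9, -1.6]
finger_gap: 0.741
grasp_force: 44.5
```

Call:
step_arm:
  moves:
    - {"travel":[0,0.04,0.4],"spin":0,"jaw":0.5}
    - {"travel":[0,0,0.7],"spin":0,"jaw":0.5}
    - {"travel":[0,0,0.8],"spin":0,"jaw":0.5}
    - {"travel":[0,0,0.8],"spin":0,"jaw":0.5}
    - {"travel":[0,0,0.7],"spin":0,"jaw":0.5}
    - {"travel":[0,0,0.5],"spin":0,"jaw":0.5}
    - {"travel":[0,0,0.4],"spin":0,"jaw":0.5}
    - {"travel":[0,0,0],"spin":0,"jaw":0.5}
    - {"travel":[0,0,0],"spin":0,"jaw":0.5}
    - {"travel":[0,0,0],"spin":0,"jaw":0.5}

```text
t: 11.15
eef_pos: [0.6032, -0.1095, 0.1627]
tool_rot: [[0.986, 0.167, 0.002], [0.167, -0.986, -0.0], [0.002, 0.001, -1.0]]
contact_force: [-0.4, -0.6, -2.7]
finger_gap: 0.747
grasp_force: 44.6
```

Run:
```python
from h import *
im=eyes.get_image("scene"); cv2.imwrite("pics/s5.png",cv2.resize(im[130:250,200:320],None,fx=5,fy=5,interpolation=cv2.INTER_CUBIC)[...,::-1])
s=sensors.read_state();p=s["eef_pos"];print(p,s["contact_force"])
for z in(p[2]+.03,p[2]-.05,.08,0): print(z,(proj("scene",[.6025,-.109,z])-[200,130])*5)
# silhouette centre columns per row
g=cv2.cvtColor(im,cv2.COLOR_RGB2HSV)
for v in range(175,234,3):
    r=np.where((g[v,235:285,1]<60))[0]+235
    if len(r): print(v,r.min(),r.max(),(r.min()+r.max())/2)
```

```text
[ 0.6032 -0.1095  0.1626] [-0.2139 -1.0116 -2.1674]
0.19263605317286742 [278.2411 238.1287]
0.11263605317286741 [287.7542 352.3435]
0.08 [291.4455 396.6622]
0 [300.067  500.1726]
175 246 268 257.0
178 243 268 255.5
181 244 269 256.5
184 247 265 256.0
187 244 265 254.5
190 248 263 255.5
193 250 262 256.0
196 251 261 256.0
199 252 261 256.5
202 254 260 257.0
205 256 261 258.5
208 249 266 257.5
211 249 269 259.0
214 249 273 261.0
217 250 271 260.5
220 250 264 257.0
223 254 263 258.5
226 254 261 257.5
229 255 263 259.0
232 257 261 259.0
```

View pics/s5.png

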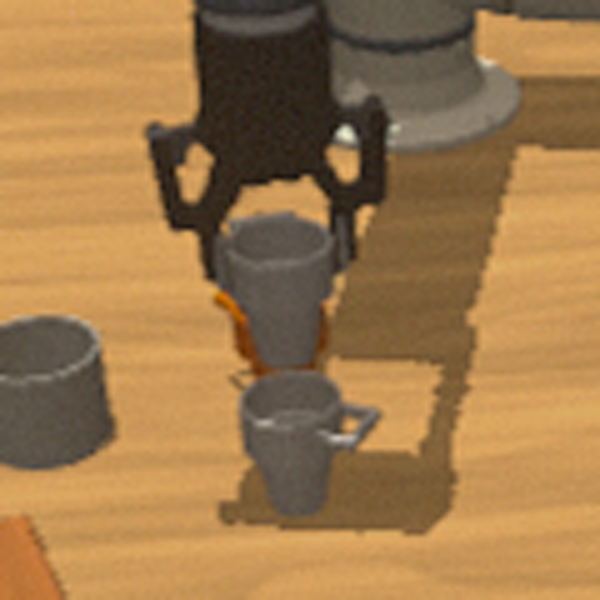

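The cup is over the twin: cup underside at about crop (284,355), twin rim at about (292,399). Both sit within about 1 px of prediction, with the same bias. Lowering while watching the force.

Call:
step_arm:
  moves:
    - {"travel":[-0.02,0,0.3],"spin":0,"jaw":0.5}
    - {"travel":[0,0,0.4],"spin":0,"jaw":0.5}
    - {"travel":[0,0,0.4],"spin":0,"jaw":0.5}
    - {"travel":[0,0,0.3],"spin":0,"jaw":0.5}
    - {"travel":[0,0,0.3],"spin":0,"jaw":0.5}
    - {"travel":[0,0,0.2],"spin":0,"jaw":0.5}
    - {"travel":[0,0,0.2],"spin":0,"jaw":0.5}
    - {"travel":[0,0,0.2],"spin":0,"jaw":0.5}
    - {"travel":[0,0,0],"spin":0,"jaw":0.5}
    - {"travel":[0,0,0],"spin":0,"jaw":0.5}

```text
t: 12.2
eef_pos: [0.6022, -0.1095, 0.1038]
tool_rot: [[0.986, 0.167, 0.0], [0.167, -0.986, -0.0], [0.0, 0.0, -1.0]]
contact_force: [-0.2, -0.3, -2.0]
finger_gap: 0.744
grasp_force: 44.6
```

Call:
step_arm:
  moves:
    - {"travel":[0,0,0.12],"spin":0,"jaw":0.5}
    - {"travel":[0,0,0.12],"spin":0,"jaw":0.5}
    - {"travel":[0,0,0.12],"spin":0,"jaw":0.5}
    - {"travel":[0,0,0.12],"spin":0,"jaw":0.5}
    - {"travel":[0,0,0],"spin":0,"jaw":0.5}

```text
t: 12.7
eef_pos: [0.6018, -0.1094, 0.091]
tool_rot: [[0.986, 0.167, -0.001], [0.167, -0.986, 0.0], [-0.001, -0.0, -1.0]]
contact_force: [-0.2, 0.4, -2.6]
finger_gap: 0.745
grasp_force: 44.6
```

Call:
step_arm:
  moves:
    - {"travel":[0,0,0.08],"spin":0,"jaw":0.5}
    - {"travel":[0,0,0.08],"spin":0,"jaw":0.5}
    - {"travel":[0,0,0.08],"spin":0,"jaw":0.5}
    - {"travel":[0,0,0],"spin":0,"jaw":0.5}

```text
t: 13.1
eef_pos: [0.602, -0.1095, 0.0853]
tool_rot: [[0.986, 0.167, -0.001], [0.167, -0.986, 0.0], [-0.001, -0.0, -1.0]]
contact_force: [0.4, 0.0, -2.2]
finger_gap: 0.745
grasp_force: 44.6
```

Call:
step_arm:
  moves:
    - {"travel":[0,0,0.05],"spin":0,"jaw":0.5}
    - {"travel":[0,0,0],"spin":0,"jaw":0.5}

```text
t: 13.3
eef_pos: [0.6021, -0.1095, 0.0844]
tool_rot: [[0.986, 0.167, -0.0], [0.167, -0.986, 0.0], [-0.0, -0.0, -1.0]]
contact_force: [0.9, 0.6, -1.6]
finger_gap: 0.744
grasp_force: 44.6
```

Call:
step_arm:
  moves:
    - {"travel":[0,0,0.04],"spin":0,"jaw":0.5}
    - {"travel":[0,0,0],"spin":0,"jaw":0.5}

```text
t: 13.5
eef_pos: [0.6021, -0.1095, 0.0834]
tool_rot: [[0.986, 0.167, -0.0], [0.167, -0.986, 0.0], [-0.0, -0.0, -1.0]]
contact_force: [0.1, 0.9, -2.1]
finger_gap: 0.75
grasp_force: 44.6
```

Call:
step_arm:
  moves:
    - {"travel":[0,0,0.04],"spin":0,"jaw":0.5}
    - {"travel":[0,0,0],"spin":0,"jaw":0.5}

```text
t: 13.7
eef_pos: [0.6023, -0.1095, 0.0827]
tool_rot: [[0.986, 0.167, 0.0], [0.167, -0.986, -0.0], [0.0, 0.0, -1.0]]
contact_force: [0.4, 0.2, -1.7]
finger_gap: 0.75
grasp_force: 44.6
```

Call:
step_arm:
  moves:
    - {"travel":[0,0,0.04],"spin":0,"jaw":0.5}
    - {"travel":[0,0,0],"spin":0,"jaw":0.5}

```text
t: 13.9
eef_pos: [0.6025, -0.1093, 0.0826]
tool_rot: [[0.986, 0.167, 0.001], [0.167, -0.986, 0.0], [0.001, 0.0, -1.0]]
contact_force: [-1.3, 1.0, 3.3]
finger_gap: 0.745
grasp_force: 45.0
```

Call:
step_arm:
  moves:
    - {"travel":[0,0,0.04],"spin":0,"jaw":0.5}
    - {"travel":[0,0,0],"spin":0,"jaw":0.5}

```text
t: 14.1
eef_pos: [0.6029, -0.1093, 0.0826]
tool_rot: [[0.986, 0.167, 0.003], [0.167, -0.986, 0.0], [0.003, 0.0, -1.0]]
contact_force: [-1.4, 2.6, 7.7]
finger_gap: 0.742
grasp_force: 45.3
```

Contact came at TCP z=0.0826 (about 0.082 expected), so the shoulder is home. Releasing gently.

Call:
step_arm:
  moves:
    - {"travel":[0,0,-0.03],"spin":0,"jaw":0.74}
    - {"travel":[0,0,0],"spin":0,"jaw":0.8}
    - {"travel":[0,0,0],"spin":0,"jaw":0.9}
    - {"travel":[0,0,0],"spin":0,"jaw":1}
    - {"travel":[0,0,0],"spin":0,"jaw":1}
    - {"travel":[0,0,0],"spin":0,"jaw":1}
  squeeze: 20

```text
t: 14.7
eef_pos: [0.6021, -0.1095, 0.081]
tool_rot: [[0.986, 0.167, -0.0], [0.167, -0.986, 0.0], [-0.0, -0.0, -1.0]]
contact_force: [-0.5, 0.2, 0.0]
finger_gap: 1.002
grasp_force: 0.0
```

Call:
step_arm:
  moves:
    - {"travel":[0,0,-0.2],"spin":0,"jaw":1}
    - {"travel":[0,0,-0.3],"spin":0,"jaw":1}
    - {"travel":[0,0,-0.5],"spin":0,"jaw":1}
    - {"travel":[0,0,-0.7],"spin":0,"jaw":1}
    - {"travel":[0,0,-0.9],"spin":0,"jaw":1}
    - {"travel":[0,0,-0.9],"spin":0,"jaw":1}
    - {"travel":[0,0,-0.9],"spin":0,"jaw":1}
    - {"travel":[0,0,-0.9],"spin":0,"jaw":1}
    - {"travel":[0,0,-0.5],"spin":0,"jaw":1}
    - {"travel":[0,0,0],"spin":0,"jaw":1}

```text
t: 15.7
eef_pos: [0.603, -0.1096, 0.2298]
tool_rot: [[0.986, 0.167, 0.005], [0.167, -0.986, -0.001], [0.005, 0.002, -1.0]]
contact_force: [-0.7, -0.1, 0.1]
finger_gap: 0.997
grasp_force: 0.0
```

Run:
```python
from h import *
im=eyes.get_image("scene"); cv2.imwrite("pics/s6.png",cv2.resize(im[130:250,190:310],None,fx=5,fy=5,interpolation=cv2.INTER_CUBIC)[...,::-1])
for z in(.112,.08,0): print(z,(proj("scene",[.6025,-.109,z])-[190,130])*5)
s=sensors.read_state();print(s["t"],s["eef_pos"],s["contact_force"],s["finger_gap"])
```

```text
0.112 [337.8271 353.2193]
0.08 [341.4455 396.6622]
0 [350.067  500.1726]
15.75 [ 0.6026 -0.1096  0.2276] [0.6588 0.236  0.079 ] 0.9985849538434217
```

View pics/s6.png

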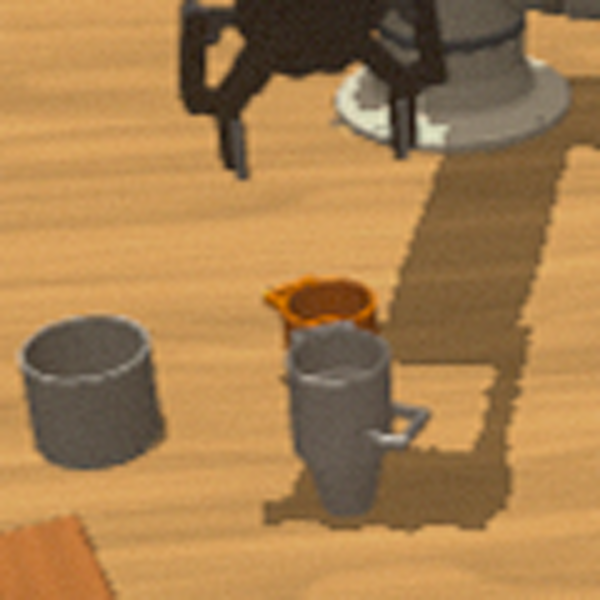

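The cup is nested flush and upright. Its rim centre is at about crop (340,355), against (338,353) predicted for fully home. The base is unmoved at about (348,500), and the gripper is well clear.

```bash
python3 -c "
from plant import order; print(order.job_done())"
```

```text
the job is handed in; nothing more can be done
None
```

The stepped cup is off its hook and sits upright and fully home in the matching cup, with the gripper clear; the job was handed in at about 16 s of the 45 s limit, and no verdict came back.

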